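# Draw a pocket camera monopod out to its second stop and hold it ready

## Robot

A 6-joint arm with a two-finger parallel gripper is mounted at the origin on a cart in front of the work surface, level with it; the furniture and walls round the work are solid. World frame = base frame: x ahead of the robot, y to its left, z up, the work surface at z = 0. Lengths are in m, angles in rad, forces in N, time in s.
With the tool pointing down it reaches from about 0.35 to 0.975 m from the base axis. Payload 4.9 kg.
Tool frame: the origin (TCP) lies between the finger pads, 19 mm behind the fingertips; this is the grasp point; z points along the fingers, y is the line along which they close (so a half turn about z gives the same grasp; the last joint's range is limited). The gripper opens to 85 mm and grips with 20 to 120 N. Pads are 22 mm wide; open, the fingers measure 114 mm over their backs; the gripper's body (76 mm by 85 mm) begins 54 mm behind the grasp point. The pads swing forward as they close: fully open they stand 13 mm farther back than shut.
Start: joints at [-1.457, 0.053, 1.613, -0, 1.476, -0.119], TCP at [0.144, -0.608, 0.25] pointing down, gripper open.
Joint ranges: [-3.01, 3.01], [-1.01, 2.22], [0.06, 2.58], [-1.02, 4.17], [0.09, 2.62], [-3.14, 3.14]. Speed limits (rad/s): [2.57, 2.57, 3.14, 3.14, 3.14, 3.14].

## Interface

Orientations are given as a rotation vector (axis times angle).
In Python, from station import ctrl, optics gives the robot as it stands.
- The arm moves only by the shell command python3 -m handwheel 'ROWS' [OPENING] [FORCE]. ROWS is JSON, a list of rows, each an object of numbers: "tx", "ty", "tz": the shift along the tool's x, y, z in mm; "roll": the turn about the tool's z in rad. A call has 1 to 12 rows; each row shifts and turns the commanded pose from where the row before left it, along the tool's axes as they then stand; what a row does not reach is not made up. A row lasts 1/12 s, in which the tool goes at most 41.7 mm and 7.16 degrees, less where a joint would pass 70% of its speed; a pose out of reach is approached as far as the arm can. A call with a gripper value outside its range is refused whole. OPENING is the finger opening in mm, from 0 to 85.4, set as the call begins (- or left out, the last holds). The fingers move at their own pace and stop on an object; FORCE is the grip in N (left out, the last holds). Time passes only in rows, so rows that do not move let the fingers close. It gives the time, the measured TCP pose, the force, the opening and the grip force at its end, in the units of the state.
- ctrl.get_obs(): the state, without advancing time (a new reading comes with each control period).
- optics.get_image(name): name is "scene" or "side" or "wrist"; returns (picture, depth): 420x560x3 uint8, red, green, blue; 420x560 float32, m along the optical axis (not along the pixel's ray), 0 where there is no reading.
- optics.camera_params(name): a dict with "mtx" (3x3 intrinsics, pixels), "extrinsics" (4x4, takes a point from camera to world coordinates); the wrist camera has in their place "tool_from_camera" (4x4, takes a point from camera to tool coordinates, whose origin is the TCP and whose axes are the flange's). Camera axes: x right, y down, z forward; pixel columns grow to the right and rows downward; lengths in m; the calibration is good to about 2 mm. A picture is of the moment at which its call begins: read the wrist's pose just before it. camera_params takes no time and is no camera call.
- ctrl.finish_job(): hands the job in; it is judged then, once.
The state is a dict: "t": time; "q": joint angles; "dq": joint speeds; "effort": joint torques, N m; "tool_pos": TCP position; "tool_rot": TCP orientation; "contact_force": force on the tool from outside, world axes, zero at the start; "wrist_torque": the same for the moment, N m; "opening": finger opening in m; "grip_force": force on a finger pad.
Only numpy, scipy, OpenCV 4.12 (cv2) and the standard library are available. Lean on these libraries where they do the work, as an engineer would, in place of code of your own. Each camera call takes 0.05 s, during which the arm holds its last target. There are 200 camera calls.

## Task

Get the pocket camera monopod ready for use: while its foot is still held in the moulded bed of the tray, squeeze the orange trigger on the side of the handle and pull the handle away from the foot, past the first stop to the second, where it is fully extended; then let go of the trigger so that it springs out and the leg locks. Take the handle again clear of the trigger, lift the extended monopod out of the tray and finish still holding it by the handle, level and at rest, with the whole of it more than 10 cm above the desk. Leave everything else on the desk and in the tray where it is.

Things in the scene. Friction and masses are not known exactly. Their poses are not given: they have to be found in the camera images.
- kit_tray: Grey moulded kit tray, fixed to the desk, 345x144 mm, floor 5 mm thick, rim 24 mm high, inside 122 mm wide and from x = -161 to +166 mm. Origin under its centre, on the desk; x runs along the monopod from the foot's bed (-x end) to the free end of the trough (+x), z up. A plinth 22 mm wide, top 13 mm above the desk, carries leg and handle; beside it the trough has 50 mm for fingers.
- bed (a point): Centre of the foot's pocket in the tray's bed, at the height of the tube axis. The bed (tray x = -162 to -103 mm, 50 mm wide, 30 mm high) has a pocket 33 mm wide and 25 mm long for the foot; before it two shoulders leave a 22 mm slot for the leg, so the foot cannot be pulled out lengthwise (+x), only lifted straight up.
- monopod: Black monopod handle (0.23 kg with leg and trigger), x along the tray's x (foot to camera screw), z up. Origin on the tube axis level with the trigger, at first 27 mm above the desk. A bar 30 mm wide (y), 28 mm high, x = -95 to +35 mm, then a round camera plate 27 mm across and a screw to x = 49 mm. Ribbed grip at x = -80 to -28 mm; fully extended it balances at about x = -60 mm.
- handle_mid (a point): Middle of the handle, on the tube axis, at x = -30 mm in the monopod's frame.
- trigger_face (a point): Middle of the outer face of the orange trigger (16 mm along x, 13 mm high), which stands 6 mm out of the handle's -y side. The other side (+y) is flat: the width over both is 36 mm released, 30 mm pressed flush, so a pinch across the handle presses it.
- foot (a point): Centre of the black rubber foot (22 mm long, 30 mm wide, 28 mm high) on the end of the 18 mm aluminium leg; 146 mm from the monopod's origin towards its -x when collapsed, 236 mm at the second stop. At the start it lies in the pocket of the bed with 1.5 mm play.
- trigger (a joint): Travel of the trigger (m): 0 released (out), 0.006 flush with the handle. Its spring needs 4 N at first, 8 N when flush. The leg is unlocked from 0.0045 on. Let go between stops it stays pressed by 0.003 to 0.0045; at a stop it springs out to 0 and the leg is locked.
- leg (a joint): How far the leg is drawn out of the handle (m): 0 collapsed (locked), 0.045 first stop, 0.090 second stop, also the end of travel (0.0915). Locked play 1.5 mm either way, sliding friction about 2.5 N. It slides only while the trigger is pressed; with the trigger kept pressed it passes the first stop freely.
- mug: patterned blue and white mug of tea, 97x106x98 mm, origin under its centre; a bystander
- marker: black felt marker lying on the desk, 128x18x19 mm, origin under its middle; a bystander
- highlighter: yellow highlighter lying on the desk, 118x17x18 mm, origin under its middle; a bystander
- the_hand_cream: small tube of hand cream with a blue cap, 40x146x26 mm, origin under its middle; a bystander
- tape_dispenser: black weighted tape dispenser, 28x133x59 mm, origin under its centre; a bystander
- tape_roll: teal roll of paper tape lying flat, 50x50x15 mm, origin under its centre; a bystander
- charger: white charger cube standing in the tray pocket on the tray's +y side of the bed, 28x28 mm and 32 mm high, with pins; origin under it; a bystander
- memory_stick: blue memory stick lying in the tray pocket on the tray's -y side of the bed, 54x17x8 mm, origin under its centre; a bystander
Mind the look-alikes: they are no part of the job. What is meant by the monopod is not red, and is the larger of those in its own colour.

How it is judged:
By the outcome, as a careful person would: the job done as asked, in the order asked, and still so for the second after the job is handed in, while the arm keeps its last pose, push and grip.
It also fails if it takes over 48 s, if anything falls off the work surface, if the arm or the gripper's body presses on something with over 40 N, if the wrist force passes 120 N, or if a joint passes its speed limit or range.

## Working session

There is one attempt and no reset: what is moved stays moved. The work goes in short steps, Python scripts to look and compute and a shell command to move; the robot and the scene stay as the last step left them, time stands still between calls to the robot, and variables do not carry over. Pictures are saved under pics/ and viewed, at most 10 in all, crops included, and the job is handed in when it is done.

```bash
mkdir -p pics; ls
python3 - <<'E'
from station import ctrl, optics
import cv2,numpy as np
o=ctrl.get_obs(); print({k:np.round(v,3) for k,v in o.items()})
for n in("scene","side"):
    im,d=optics.get_image(n); cv2.imwrite(f"pics/{n}0.png",im[:,:,::-1]); np.savez(f"{n}0.npz",im=im,d=d)
    p=optics.camera_params(n); print(n,np.round(p["mtx"],1).tolist(),np.round(p["extrinsics"],3).tolist())
print(np.round(optics.camera_params("wrist")["tool_from_camera"],3).tolist())
E
```

```text
pics
{'t': np.float64(0.0), 'q': array([-1.457,  0.053,  1.614, -0.   ,  1.476, -0.119]), 'dq': array([-0.001, -0.   ,  0.   ,  0.   ,  0.   ,  0.001]), 'effort': array([ 2.0000e-03, -3.9369e+01, -3.7017e+01,  0.0000e+00,  7.0000e-03,
        0.0000e+00]), 'tool_pos': array([ 0.144, -0.608,  0.249]), 'tool_rot': array([-3.118, -0.365,  0.   ]), 'contact_force': array([-0.432,  0.57 ,  0.333]), 'wrist_torque': array([ 0.017,  0.002, -0.014]), 'grip_force': np.float64(0.0), 'opening': np.float64(0.085)}
scene [[447.3, 0.0, 276.0], [0.0, 447.3, 208.5], [0.0, 0.0, 1.0]] [[-0.986, -0.143, 0.085, 0.409], [-0.167, 0.833, -0.528, 0.766], [0.005, -0.535, -0.845, 1.437], [0.0, 0.0, 0.0, 1.0]]
side [[504.8, 0.0, 276.0], [0.0, 504.8, 206.9], [0.0, 0.0, 1.0]] [[0.857, -0.284, 0.43, -0.355], [-0.515, -0.48, 0.71, -1.557], [0.005, -0.83, -0.558, 1.187], [0.0, 0.0, 0.0, 1.0]]
[[0.001, -0.952, -0.307, 0.078], [1.0, 0.0, 0.001, 0.001], [-0.001, -0.307, 0.952, -0.124], [0.0, 0.0, 0.0, 1.0]]
```

View pics/scene0.png

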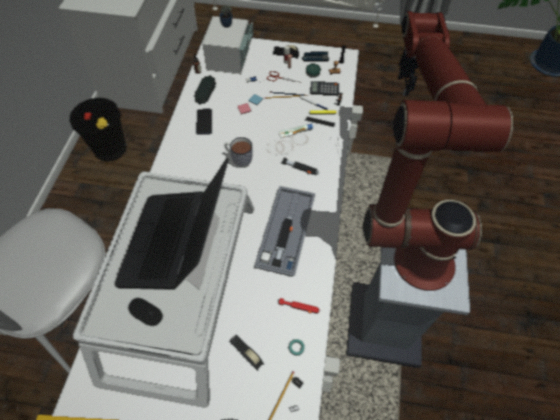

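View pics/side0.png

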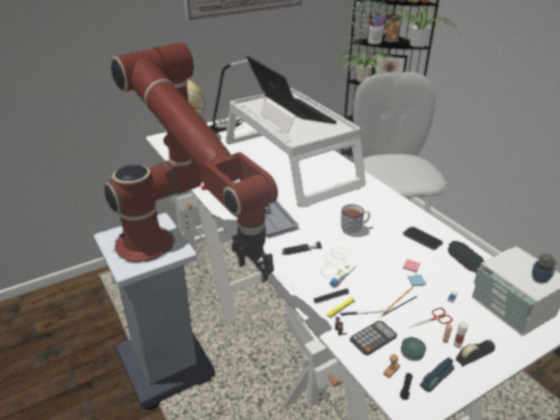

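Scene: the tray is at about (285,230), the bed end with the white charger at about (266,257), the handle at about (285,230), and a look-alike black monopod at (300,166). The side view shows the gripper hiding the tray. I'll compute a rough tray position and enlarge that part.

```bash
cat > h.py <<'E'
import numpy as np, cv2
from station import ctrl, optics
from scipy.spatial.transform import Rotation as R
def cam(n):
    p=optics.camera_params(n)
    if n!="wrist": return np.array(p["mtx"]),np.array(p["extrinsics"])
    o=ctrl.get_obs(); T=np.eye(4); T[:3,:3]=R.from_rotvec(o["tool_rot"]).as_matrix(); T[:3,3]=o["tool_pos"]
    return np.array(p["mtx"]),T@np.array(p["tool_from_camera"])
def ray(K,E,uv,z):
    uv=np.atleast_2d(uv).astype(float); d=np.c_[uv,np.ones(len(uv))]@np.linalg.inv(K).T@E[:3,:3].T
    c=E[:3,3]; return c+d*((z-c[2])/d[:,2])[:,None]
def shot(n,name):
    K,E=cam(n); im,d=optics.get_image(n); cv2.imwrite(f"pics/{name}.png",im[:,:,::-1]); np.savez(f"{name}.npz",im=im,d=d,K=K,E=E); return im,d,K,E
E
python3 - <<'E'
from h import *
K,E=cam("scene")
print(ray(K,E,[[266,257],[285,230],[292,195],[257,265],[290,188],[313,194],[293,272]],.025).round(3))
im=np.load("scene0.npz")["im"][175:285,225:345,::-1]
cv2.imwrite("pics/crop.png",cv2.resize(im,None,fx=5,fy=5,interpolation=cv2.INTER_CUBIC))
E
```

```text
[[ 0.552  0.088  0.025]
 [ 0.503 -0.03   0.025]
 [ 0.501 -0.186  0.025]
 [ 0.577  0.123  0.025]
 [ 0.513 -0.217  0.025]
 [ 0.423 -0.204  0.025]
 [ 0.451  0.128  0.025]]
```

View pics/crop.png

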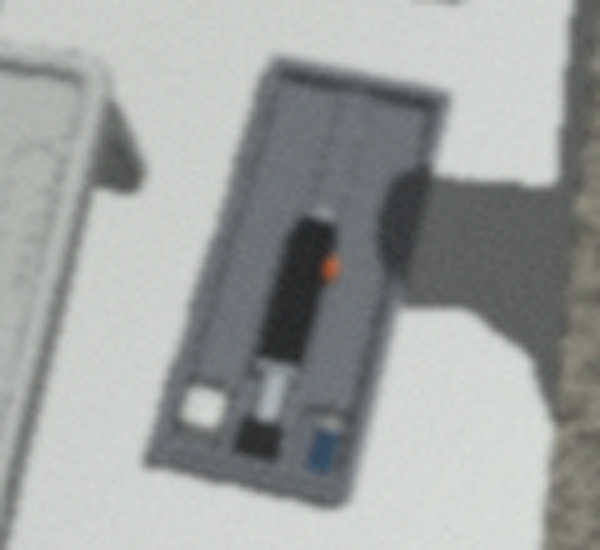

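Run:
```python
from h import *
K,E=cam("scene"); d=np.load("scene0.npz")["d"]
v,u=np.mgrid[0:420,0:560]; P=np.stack([(u-K[0,2])*d/K[0,0],(v-K[1,2])*d/K[1,1],d],-1)@E[:3,:3].T+E[:3,3]
m=(d>0)&(P[...,2]>.04)&(u<270)&(v>120)&(v<400)&(P[...,0]<1.2)
for y0 in np.arange(-.5,.4,.1):
    s=m&(abs(P[...,1]-y0)<.05); q=P[s]; 
    if len(q): print(y0.round(2),len(q),"minx",np.percentile(q[:,0],1).round(3),"maxz",q[:,2].max().round(3), "z at minx",q[q[:,0]<np.percentile(q[:,0],5),2].max().round(3))
```

```text
-0.4 176 minx 0.694 maxz 0.102 z at minx 0.101
-0.3 358 minx 0.686 maxz 0.104 z at minx 0.101
-0.1 60 minx 0.634 maxz 0.163 z at minx 0.135
-0.0 1985 minx 0.633 maxz 0.267 z at minx 0.263
0.1 3197 minx 0.633 maxz 0.523 z at minx 0.265
0.2 3713 minx 0.633 maxz 0.523 z at minx 0.265
0.3 4615 minx 0.633 maxz 0.523 z at minx 0.265
```

```bash
python3 -m handwheel '[{"tx":28,"ty":-28},{"tx":28,"ty":-28},{"tx":28,"ty":-28},{"tx":28,"ty":-28},{"tx":28,"ty":-28},{"tx":28,"ty":-28},{"tx":28,"ty":-28},{"tx":28,"ty":-28},{"tx":28,"ty":-28},{"tx":28,"ty":-28},{"tx":28,"ty":-28},{"tx":28,"ty":-28}]'
python3 -m handwheel '[{"tx":28,"ty":-28},{"tx":28,"ty":-28},{"tx":28,"ty":-28},{"tx":28,"ty":-28},{"roll":-0.12},{"roll":-0.12},{"roll":-0.12},{"roll":-0.12},{"roll":-0.12},{"roll":-0.12},{"roll":-0.12},{"roll":-0.12}]'
python3 -m handwheel '[{"roll":-0.12},{"roll":-0.06},{},{}]'
python3 - <<'E'
from h import *
o=ctrl.get_obs(); print(o["tool_pos"].round(3),R.from_rotvec(o["tool_rot"]).as_matrix().round(3).tolist(),o["t"],o["q"].round(2))
shot("wrist","w1")
E
```

```text
[ 0.144 -0.608  0.249] [[0.973, 0.231, -0.0], [0.231, -0.973, 0.002], [0.0, -0.002, -1.0]] 0.1 [-1.46  0.05  1.61  0.    1.48 -0.12]$[0]: bad value
$[0]: bad value
$[0]: bad value
```

View pics/w1.png

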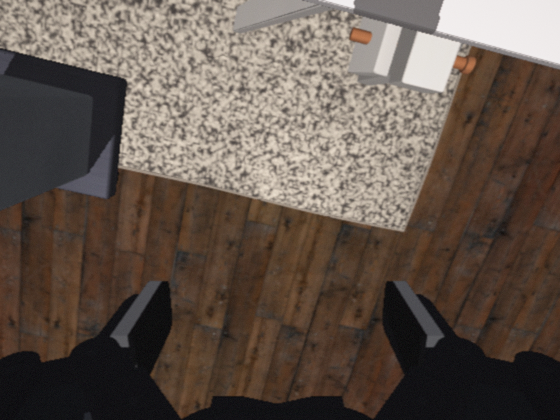

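The calls were refused, so the picture shows only the floor. Probably every key has to be present in each row.

```bash
python3 -m handwheel '[{"tx":28,"ty":-28,"tz":0,"roll":0}]'; python3 -m handwheel '[{"tx":28.0,"ty":-28.0}]'
```

```text
t: 0.23
tool_pos: [0.1625, -0.577, 0.2486]
tool_rot: [-3.121, -0.358, 0.003]
contact_force: [0.3, 0.3, 0.2]
opening: 0.0854
grip_force: 0.0$[0]: bad value
```

```bash
python3 -m handwheel '[{"tx":28,"ty":-28,"tz":0,"roll":0},{"tx":28,"ty":-28,"tz":0,"roll":0},{"tx":28,"ty":-28,"tz":0,"roll":0},{"tx":28,"ty":-28,"tz":0,"roll":0},{"tx":28,"ty":-28,"tz":0,"roll":0},{"tx":28,"ty":-28,"tz":0,"roll":0},{"tx":28,"ty":-28,"tz":0,"roll":0},{"tx":28,"ty":-28,"tz":0,"roll":0},{"tx":28,"ty":-28,"tz":0,"roll":0},{"tx":28,"ty":-28,"tz":0,"roll":0},{"tx":28,"ty":-28,"tz":0,"roll":0},{"tx":28,"ty":-28,"tz":0,"roll":0}]'
python3 -m handwheel '[{"tx":28,"ty":-28,"tz":0,"roll":0},{"tx":28,"ty":-28,"tz":0,"roll":0},{"tx":28,"ty":-28,"tz":0,"roll":0},{"tx":28,"ty":-28,"tz":0,"roll":0},{"tx":0,"ty":0,"tz":0,"roll":-0.12},{"tx":0,"ty":0,"tz":0,"roll":-0.12},{"tx":0,"ty":0,"tz":0,"roll":-0.12},{"tx":0,"ty":0,"tz":0,"roll":-0.12},{"tx":0,"ty":0,"tz":0,"roll":-0.12},{"tx":0,"ty":0,"tz":0,"roll":-0.12},{"tx":0,"ty":0,"tz":0,"roll":-0.12},{"tx":0,"ty":0,"tz":0,"roll":-0.12}]'
python3 -m handwheel '[{"tx":0,"ty":0,"tz":0,"roll":-0.12},{"tx":0,"ty":0,"tz":0,"roll":-0.06},{"tx":0,"ty":0,"tz":0,"roll":0},{"tx":0,"ty":0,"tz":0,"roll":0}]'
python3 - <<'E'
from h import *
o=ctrl.get_obs(); print(o["tool_pos"].round(3),R.from_rotvec(o["tool_rot"]).as_matrix().round(3).tolist(),o["t"],o["q"].round(2))
shot("wrist","w2")
E
```

```text
t: 1.23
tool_pos: [0.4149, -0.168, 0.2499]
tool_rot: [3.12, 0.365, 0.001]
contact_force: [-0.2, -0.9, -0.3]
opening: 0.0856
grip_force: 0.0
t: 2.23
tool_pos: [0.4973, -0.0351, 0.2496]
tool_rot: [-2.594, -1.772, 0.001]
contact_force: [-0.6, -0.1, -0.2]
opening: 0.0855
grip_force: 0.0
t: 2.57
tool_pos: [0.4973, -0.0351, 0.2497]
tool_rot: [-2.432, -1.989, 0.0]
contact_force: [0.3, -0.1, 0.2]
opening: 0.0856
grip_force: 0.0
[ 0.497 -0.035  0.25 ] [[0.198, 0.98, -0.001], [0.98, -0.198, 0.0], [0.0, -0.001, -1.0]] 2.5667 [-0.22 -0.26  1.9   0.    1.5  -0.02]
```

View pics/w2.png

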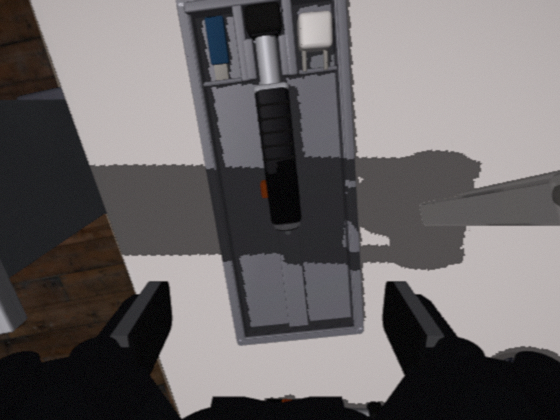

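The wrist view shows the handle from (270,85) to (286,225), the orange trigger at (265,188) and the foot at (262,17) in its bed. Now I'll measure.

```bash
cat > meas.py <<'E'
from h import *
import sys
z=np.load(sys.argv[1]+".npz"); im,K,E=z["im"],z["K"],z["E"]
hsv=cv2.cvtColor(im,cv2.COLOR_RGB2HSV)
org=((hsv[...,0]<14)&(hsv[...,1]>150)&(hsv[...,2]>80)).astype(np.uint8); org[270:]=0
n,l,s,c=cv2.connectedComponentsWithStats(org); i=1+s[1:,4].argmax(); print("orange",s[i],c[i].round(1)); oc=c[i]
blk=(hsv[...,2]<62).astype(np.uint8); blk[:82]=0; blk[232:]=0; blk[:,:245]=0; blk[:,310:]=0
n,l,s,c=cv2.connectedComponentsWithStats(blk); i=1+s[1:,4].argmax(); print("black",s[i])
L=[];Rr=[];vv=range(s[i][1]+5,s[i][1]+s[i][3]-8,3)
for v in vv:
    u=np.where(l[v]==i)[0]; L.append((u.min(),v)); Rr.append((u.max()+1,v))
A=ray(K,E,np.array(L),.036)[:,:2];B=ray(K,E,np.array(Rr),.036)[:,:2]
mid=(A+B)/2; vx,vy,x0,y0=cv2.fitLine(mid.astype(np.float32),cv2.DIST_HUBER,0,.001,.001).ravel()
a=np.array([vx,vy]); a=-a if a[1]>0 else a
n_=np.array([-a[1],a[0]]); p0=np.array([x0,y0])
print("width",np.median(np.abs((B-A)@n_)).round(4),"axis",a.round(4),"ang deg",np.degrees(np.arctan2(a[1],a[0])).round(2),"pt",p0.round(4))
T=ray(K,E,oc,.027)[0,:2]; s_=(T-p0)@a; O=p0+a*s_; print("trigger",T.round(4),"origin",O.round(4),"off",((T-p0)@n_).round(4))
ends=ray(K,E,[[270,s[i][1]]],.036)[0,:2]; print("handle -x end rel origin",((ends-O)@a).round(4))
o=ctrl.get_obs(); M=R.from_rotvec(o["tool_rot"]).as_matrix()
print("tool y vs tray y deg",np.degrees(np.arctan2(np.cross(M[:2,1],n_),M[:2,1]@n_)).round(2))
d=np.r_[O,.027]-o["tool_pos"]; print("to origin in tool mm",(M.T@d*1000).round(1))
E
python3 meas.py w2
```

```text
orange [261 182   6  16  65] [263.5 189.4]
black [ 245   86   65  146 7342]
width 0.0426 axis [-0.2192 -0.9757] ang deg -102.66 pt [ 0.5052 -0.0054]
trigger [ 0.4827 -0.0419] origin [ 0.4963 -0.0449] off -0.014
handle -x end rel origin -0.095
tool y vs tray y deg -1.23
to origin in tool mm [ -9.8   1.  222.8]meas.py:20: DeprecationWarning: Arrays of 2-dimensional vectors are deprecated. Use arrays of 3-dimensional vectors instead. (deprecated in NumPy 2.0)
  print("tool y vs tray y deg",np.degrees(np.arctan2(np.cross(M[:2,1],n_),M[:2,1]@n_)).round(2))
```

```bash
sed -i 's/(hsv\[...,2\]<62)/(hsv[...,2]<int(sys.argv[2]))/' meas.py
python3 - <<'E'
import numpy as np
im=np.load("w2.npz")["im"].max(-1)
for v in (100,130,160,185,205,220): print(v,im[v,250:310:2].tolist())
E
for t in 35 42 48; do echo == $t; python3 -W ignore meas.py w2 $t; done
```

```text
100 [118, 121, 113, 31, 24, 39, 42, 39, 37, 39, 32, 30, 29, 26, 25, 24, 26, 21, 19, 11, 36, 44, 45, 46, 94, 112, 108, 110, 107, 110]
130 [119, 116, 117, 119, 109, 28, 21, 35, 33, 32, 30, 28, 29, 24, 23, 19, 18, 17, 20, 16, 17, 21, 44, 48, 45, 45, 87, 109, 111, 109]
160 [117, 116, 115, 116, 116, 116, 89, 21, 14, 20, 19, 23, 25, 23, 24, 18, 22, 14, 10, 10, 8, 10, 8, 38, 45, 45, 45, 47, 44, 47]
185 [47, 46, 45, 45, 44, 71, 92, 91, 57, 8, 10, 10, 7, 8, 6, 10, 6, 10, 10, 13, 10, 6, 8, 4, 27, 46, 46, 46, 48, 46]
205 [47, 45, 43, 43, 46, 47, 44, 45, 46, 38, 12, 5, 1, 8, 9, 9, 10, 10, 8, 8, 11, 7, 12, 4, 10, 33, 45, 45, 43, 47]
220 [44, 43, 44, 45, 44, 43, 44, 44, 42, 45, 34, 10, 4, 8, 7, 5, 9, 8, 10, 9, 5, 10, 9, 7, 6, 28, 45, 45, 44, 44]
== 35
orange [261 182   6  16  65] [263.5 189.4]
black [ 256   88   46  137 4159]
width 0.0298 axis [-0.0882 -0.9961] ang deg -95.06 pt [ 0.5045 -0.0113]
trigger [ 0.4827 -0.0419] origin [ 0.5016 -0.0435] off -0.0191
handle -x end rel origin -0.0919
tool y vs tray y deg 6.38
to origin in tool mm [ -7.4   5.9 222.8]
== 42
orange [261 182   6  16  65] [263.5 189.4]
black [ 255   88   48  137 4503]
width 0.0307 axis [-0.086  -0.9963] ang deg -94.93 pt [ 0.505  -0.0094]
trigger [ 0.4827 -0.0419] origin [ 0.5021 -0.0435] off -0.0195
handle -x end rel origin -0.0918
tool y vs tray y deg 6.5
to origin in tool mm [ -7.3   6.4 222.8]
== 48
orange [261 182   6  16  65] [263.5 189.4]
black [ 245   87   65  145 7053]
width 0.04 axis [-0.2085 -0.978 ] ang deg -102.03 pt [ 0.5015 -0.0203]
trigger [ 0.4827 -0.0419] origin [ 0.4963 -0.0448] off -0.0139
handle -x end rel origin -0.0941
tool y vs tray y deg -0.6
to origin in tool mm [ -9.7   0.9 222.8]
```

```bash
python3 -m handwheel '[{"tx":0,"ty":0,"tz":0,"roll":-0.11},{"tx":-4,"ty":2.5,"tz":35,"roll":0},{"tx":-4,"ty":2.5,"tz":35,"roll":0},{"tx":0,"ty":0,"tz":30,"roll":0},{"tx":0,"ty":0,"tz":0,"roll":0},{"tx":0,"ty":0,"tz":0,"roll":0}]' 60 40
python3 - <<'E'
from h import *
shot("wrist","w3"); shot("side","s3")
a=cv2.imread("pics/w3.png"); b=cv2.imread("pics/s3.png")[150:300,200:350]
cv2.imwrite("pics/v3.png",np.hstack([cv2.resize(a,(400,300)),cv2.resize(b,(300,300))]))
im=np.load("w3.npz")["im"].max(-1)
for v in range(60,330,30): print(v,im[v,210:340:4].tolist())
E
```

```text
t: 3.12
tool_pos: [0.5005, -0.0432, 0.1484]
tool_rot: [-2.315, -2.118, 0.004]
contact_force: [0.1, -0.3, 1.3]
opening: 0.0598
grip_force: 0.0
60 [51, 53, 49, 52, 49, 51, 55, 57, 54, 53, 58, 51, 54, 62, 171, 201, 230, 227, 182, 159, 114, 53, 56, 76, 57, 58, 55, 56, 53, 54, 55, 75, 77]
90 [146, 148, 147, 145, 145, 144, 145, 144, 142, 144, 141, 53, 25, 50, 48, 47, 45, 41, 39, 32, 30, 32, 18, 26, 58, 55, 135, 133, 129, 132, 131, 130, 131]
120 [146, 148, 147, 145, 143, 146, 142, 142, 140, 140, 140, 93, 29, 47, 46, 47, 46, 40, 37, 32, 32, 26, 21, 36, 56, 58, 121, 136, 132, 134, 135, 132, 132]
150 [147, 145, 145, 144, 142, 141, 142, 141, 141, 139, 138, 130, 21, 41, 43, 40, 39, 38, 37, 32, 26, 22, 18, 43, 55, 53, 135, 135, 134, 132, 130, 131, 134]
180 [56, 56, 57, 54, 60, 55, 57, 58, 54, 77, 128, 102, 9, 12, 9, 13, 9, 15, 14, 12, 12, 11, 10, 51, 58, 57, 57, 60, 54, 57, 57, 58, 56]
210 [55, 56, 55, 55, 54, 57, 57, 59, 60, 59, 113, 115, 11, 12, 12, 13, 8, 11, 12, 12, 11, 9, 11, 49, 57, 53, 57, 57, 57, 58, 56, 56, 60]
240 [57, 57, 57, 54, 56, 55, 58, 58, 58, 56, 55, 55, 18, 6, 13, 8, 14, 9, 13, 11, 6, 8, 11, 53, 57, 55, 57, 56, 55, 56, 54, 57, 55]
270 [54, 58, 55, 56, 55, 57, 56, 56, 58, 57, 56, 58, 55, 56, 53, 38, 50, 51, 52, 35, 53, 56, 55, 59, 55, 56, 56, 55, 57, 56, 58, 57, 54]
300 [66, 135, 134, 133, 133, 130, 129, 130, 131, 126, 129, 68, 55, 56, 51, 57, 56, 55, 55, 58, 58, 56, 56, 57, 55, 59, 54, 54, 54, 55, 59, 55, 56]
```

View pics/v3.png

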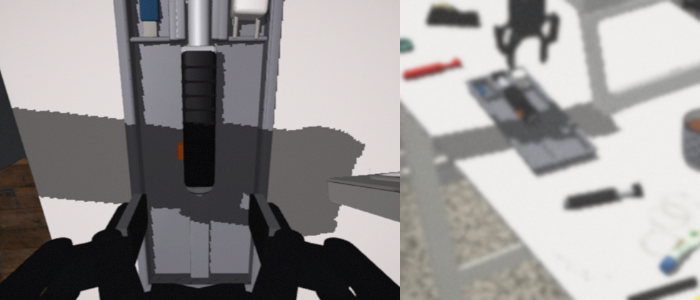

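Handle at about (184..215, 50..190) in the left panel, aligned with the tool, and the trigger at (181,150) on its left side. Measuring again at this nearer range.

```bash
sed -e 's/blk\[:82\]=0; blk\[232:\]=0; blk\[:,:245\]=0; blk\[:,310:\]=0/blk[:74]=0; blk[262:]=0; blk[:,:245]=0; blk[:,312:]=0/' meas.py > meas3.py
for t in 40 48; do python3 -W ignore meas3.py w3 $t; done
```

```text
orange [248 198   9  26 185] [252.1 211. ]
black [ 254   74   50  188 7331]
width 0.0298 axis [-0.0841 -0.9965] ang deg -94.82 pt [ 0.504  -0.0154]
trigger [ 0.4827 -0.0413] origin [ 0.5017 -0.0429] off -0.0191
handle -x end rel origin -0.0895
tool y vs tray y deg 0.24
to origin in tool mm [  0.7  -1.8 125.3]
orange [248 198   9  26 185] [252.1 211. ]
black [ 254   74   50  188 8428]
width 0.0303 axis [-0.0859 -0.9963] ang deg -94.93 pt [ 0.5038 -0.0205]
trigger [ 0.4827 -0.0413] origin [ 0.5019 -0.043 ] off -0.0192
handle -x end rel origin -0.0895
tool y vs tray y deg 0.13
to origin in tool mm [  0.7  -1.7 125.3]
```

```bash
python3 -m handwheel '[{"tx":0,"ty":-1.7,"tz":30,"roll":0},{"tx":0,"ty":0,"tz":30,"roll":0},{"tx":0,"ty":0,"tz":25,"roll":0},{"tx":0,"ty":0,"tz":20,"roll":0},{"tx":0,"ty":0,"tz":10,"roll":0},{"tx":0,"ty":0,"tz":7,"roll":0},{"tx":0,"ty":0,"tz":0,"roll":0},{"tx":0,"ty":0,"tz":0,"roll":0},{"tx":0,"ty":0,"tz":0,"roll":0}]' 60 40
python3 - <<'E'
from h import *
o=ctrl.get_obs(); print(o["tool_pos"].round(4),o["contact_force"].round(1))
a=shot("wrist","w4")
E
```

```text
t: 3.97
tool_pos: [0.5017, -0.0438, 0.03]
tool_rot: [2.315, 2.12, 0.003]
contact_force: [0.3, -0.7, -0.6]
opening: 0.06
grip_force: 0.0
[ 0.5017 -0.0438  0.03  ] [ 0.3 -0.7 -0.6]
```

View pics/w4.png

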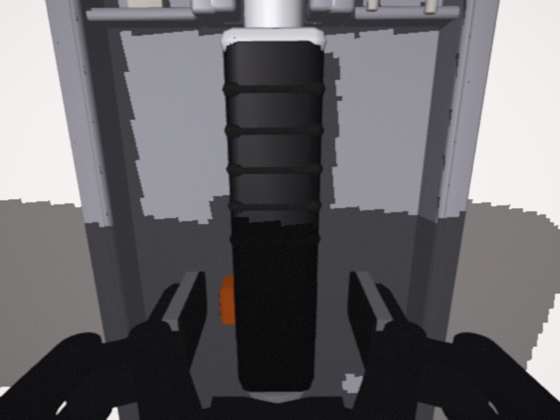

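The pads stand on both sides of the handle, at columns 206 and 348 with the handle centred at 277. The trigger, at (228,300), is opposite the left pad. Closing.

```bash
python3 -m handwheel '[{"tx":0,"ty":0,"tz":0,"roll":0},{"tx":0,"ty":0,"tz":0,"roll":0},{"tx":0,"ty":0,"tz":0,"roll":0},{"tx":0,"ty":0,"tz":0,"roll":0},{"tx":0,"ty":0,"tz":0,"roll":0},{"tx":0,"ty":0,"tz":0,"roll":0}]' 10 40
```

```text
t: 4.52
tool_pos: [0.5017, -0.0438, 0.0295]
tool_rot: [2.315, 2.12, 0.003]
contact_force: [1.6, 0.1, 6.1]
opening: 0.0294
grip_force: 40.9
```

```bash
python3 -m handwheel '[{"tx":-5,"ty":0,"tz":0,"roll":0},{"tx":-10,"ty":0,"tz":0,"roll":0},{"tx":-10,"ty":0,"tz":0,"roll":0},{"tx":-10,"ty":0,"tz":0,"roll":0},{"tx":-5,"ty":0,"tz":0,"roll":0},{"tx":0,"ty":0,"tz":0,"roll":0}]'
```

```text
t: 5.02
tool_pos: [0.4979, -0.083, 0.0294]
tool_rot: [2.318, 2.12, 0.005]
contact_force: [1.1, 4.1, 7.2]
opening: 0.0293
grip_force: 41.2
```

```bash
python3 -m handwheel '[{"tx":-10,"ty":0,"tz":0,"roll":0},{"tx":-10,"ty":0,"tz":0,"roll":0},{"tx":-10,"ty":0,"tz":0,"roll":0},{"tx":-10,"ty":0,"tz":0,"roll":0},{"tx":-6,"ty":0,"tz":0,"roll":0},{"tx":0,"ty":0,"tz":0,"roll":0},{"tx":0,"ty":0,"tz":0,"roll":0}]'; python3 -m handwheel '[{"tx":-2,"ty":0,"tz":0,"roll":0},{"tx":0,"ty":0,"tz":0,"roll":0},{"tx":0,"ty":0,"tz":0,"roll":0}]';python3 -m handwheel '[{"tx":-2,"ty":0,"tz":0,"roll":0},{"tx":0,"ty":0,"tz":0,"roll":0},{"tx":0,"ty":0,"tz":0,"roll":0}]'
```

```text
t: 5.6
tool_pos: [0.4939, -0.129, 0.0295]
tool_rot: [2.317, 2.119, 0.004]
contact_force: [1.0, 3.1, 7.4]
opening: 0.0293
grip_force: 41.1
t: 5.85
tool_pos: [0.4938, -0.13, 0.0295]
tool_rot: [-2.318, -2.12, -0.006]
contact_force: [0.8, 6.5, 8.6]
opening: 0.0296
grip_force: 41.2
t: 6.1
tool_pos: [0.4937, -0.1317, 0.0294]
tool_rot: [-2.318, -2.12, -0.007]
contact_force: [0.8, 7.7, 8.2]
opening: 0.0295
grip_force: 41.3
```

```bash
for i in 1; do python3 -m handwheel '[{"tx":-2,"ty":0,"tz":0,"roll":0},{"tx":0,"ty":0,"tz":0,"roll":0},{"tx":0,"ty":0,"tz":0,"roll":0},{"tx":0,"ty":0,"tz":0,"roll":0}]'; python3 -m handwheel '[{"tx":-1.5,"ty":0,"tz":0,"roll":0},{"tx":0,"ty":0,"tz":0,"roll":0},{"tx":0,"ty":0,"tz":0,"roll":0},{"tx":0,"ty":0,"tz":0,"roll":0}]'; done
```

```text
t: 6.43
tool_pos: [0.4935, -0.1337, 0.0295]
tool_rot: [-2.318, -2.12, -0.007]
contact_force: [1.4, 8.3, 8.0]
opening: 0.0295
grip_force: 41.3
t: 6.77
tool_pos: [0.4934, -0.1351, 0.0295]
tool_rot: [-2.318, -2.12, -0.007]
contact_force: [2.1, 7.9, 8.8]
opening: 0.0294
grip_force: 41.3
```

```bash
python3 -m handwheel '[{"tx":-1,"ty":0,"tz":0,"roll":0},{"tx":0,"ty":0,"tz":0,"roll":0},{"tx":0,"ty":0,"tz":0,"roll":0}]'; python3 -m handwheel '[{"tx":-1,"ty":0,"tz":0,"roll":0},{"tx":0,"ty":0,"tz":0,"roll":0},{"tx":0,"ty":0,"tz":0,"roll":0}]'
python3 - <<'E'
from h import *
shot("wrist","w5")
E
```

```text
t: 7.02
tool_pos: [0.4933, -0.136, 0.0295]
tool_rot: [-2.318, -2.12, -0.007]
contact_force: [1.7, 9.1, 8.6]
opening: 0.0297
grip_force: 41.3
t: 7.27
tool_pos: [0.4933, -0.1367, 0.0295]
tool_rot: [-2.318, -2.119, -0.008]
contact_force: [2.2, 10.1, 9.1]
opening: 0.0295
grip_force: 41.4
```

View pics/w5.png

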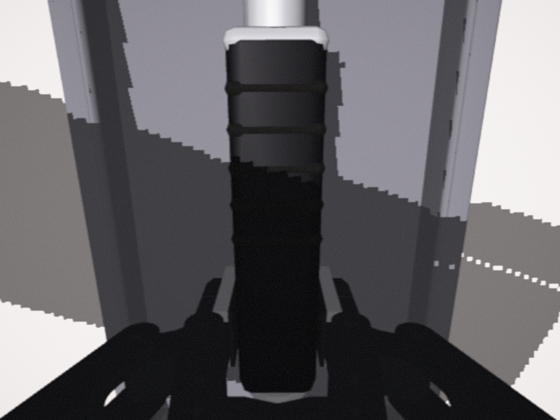

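The collar is at the same row (35) as before, so the grip has not slipped and the handle has come about 93 mm: the end of travel plus the foot's play. Releasing the trigger.

```bash
python3 -m handwheel '[{"tx":0,"ty":0,"tz":0,"roll":0},{"tx":0,"ty":0,"tz":0,"roll":0},{"tx":0,"ty":0,"tz":0,"roll":0},{"tx":0,"ty":0,"tz":0,"roll":0},{"tx":0,"ty":0,"tz":0,"roll":0},{"tx":0,"ty":0,"tz":0,"roll":0}]' 60 40
python3 - <<'E'
from h import *
def om(im):
    hsv=cv2.cvtColor(im,cv2.COLOR_RGB2HSV); m=((hsv[...,0]<14)&(hsv[...,1]>150)&(hsv[...,2]>50)).astype(np.uint8)
    n,l,s,c=cv2.connectedComponentsWithStats(m); return s[1:][s[1:,4]>30].tolist()
print(om(np.load("w4.npz")["im"])); im,*_=shot("wrist","w6"); print(om(im))
g=im[...,:].max(-1); print(np.load("w4.npz")["im"].max(-1)[20:60:2,276].tolist(), g[20:60:2,276].tolist()); print(ctrl.get_obs()["tool_pos"].round(4))
E
```

```text
t: 7.82
tool_pos: [0.4915, -0.1386, 0.0278]
tool_rot: [-2.317, -2.121, 0.0]
contact_force: [-0.1, -0.1, -0.4]
opening: 0.0604
grip_force: 0.0
[[219, 276, 17, 48, 650]]
[[229, 273, 17, 50, 705]]
[239, 239, 240, 235, 138, 209, 208, 214, 218, 226, 183, 48, 52, 49, 52, 52, 52, 49, 54, 50] [208, 211, 212, 221, 227, 114, 54, 56, 58, 54, 57, 55, 55, 58, 54, 56, 56, 51, 56, 52]
[ 0.4916 -0.1386  0.0278]
```

Run:
```python
from h import *
for n in("w4","w6"):
    z=np.load(n+".npz"); im=z["im"].max(-1)
    if n=="w6": K,E=z["K"],z["E"]
    for v in(80,110,140,180): 
        u=np.where(im[v,200:360]<30)[0]+200; print(n,v,u.min(),u.max())
K,E=np.load("w6.npz")["K"],np.load("w6.npz")["E"]
o=ctrl.get_obs(); M=R.from_rotvec(o["tool_rot"]).as_matrix()
print(M[:,0].round(3))
im=np.load("w6.npz")["im"].max(-1)
pts=[]
for v in(70,90,110,130,150,170,190,210,230,250):
    u=np.where(im[v,200:360]<im[v,276]+12)[0]+200
    P=ray(K,E,[[u.min(),v],[u.max()+1,v]],.036); print(v,((P-o["tool_pos"])@M*1000)[:,:2].round(1).tolist())
```

```text
w4 80 226 322
w4 110 227 321
w4 140 229 320
w4 180 231 319
w6 80 235 337
w6 110 238 334
w6 140 240 333
w6 180 241 331
[0.088 0.996 0.   ]
70 [[84.6, -11.9], [84.6, 21.9]]
90 [[79.0, -12.1], [79.0, 22.3]]
110 [[73.2, -11.7], [73.2, 18.4]]
130 [[67.3, -11.9], [67.3, 18.4]]
150 [[61.1, -21.5], [61.1, 21.5]]
170 [[54.8, -11.6], [54.8, 17.7]]
190 [[48.2, -11.5], [48.2, 18.0]]
210 [[41.4, -11.4], [41.4, 18.0]]
230 [[34.3, -11.6], [34.4, 18.3]]
250 [[27.0, -11.1], [27.1, 18.3]]
```

View pics/w6.png

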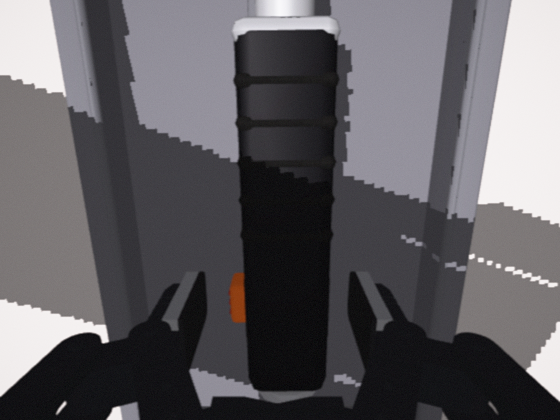

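The trigger at (237,298) stands fully out (17 px wide, as before). The handle's centre is 3 mm towards tool +y, so I'll correct that and slide to the balance point at x = -60 mm.

```bash
python3 -m handwheel '[{"tx":0,"ty":3.2,"tz":-3,"roll":0},{"tx":20,"ty":0,"tz":0,"roll":0},{"tx":20,"ty":0,"tz":0,"roll":0},{"tx":20,"ty":0,"tz":0,"roll":0},{"tx":0,"ty":0,"tz":0,"roll":0},{"tx":0,"ty":0,"tz":0,"roll":0}]' 60 60
python3 - <<'E'
from h import *
im,*_=shot("wrist","w7"); hsv=cv2.cvtColor(im,cv2.COLOR_RGB2HSV); m=((hsv[...,0]<14)&(hsv[...,1]>150)&(hsv[...,2]>50)).astype(np.uint8)
n,l,s,c=cv2.connectedComponentsWithStats(m); print(s[1:].tolist())
E
python3 -m handwheel '[{"tx":0,"ty":0,"tz":0,"roll":0},{"tx":0,"ty":0,"tz":0,"roll":0},{"tx":0,"ty":0,"tz":0,"roll":0},{"tx":0,"ty":0,"tz":0,"roll":0},{"tx":0,"ty":0,"tz":0,"roll":0},{"tx":0,"ty":0,"tz":0,"roll":0}]' 10 60
```

```text
t: 8.37
tool_pos: [0.5004, -0.0786, 0.0312]
tool_rot: [2.315, 2.123, -0.0]
contact_force: [-0.1, -1.1, -0.9]
opening: 0.0602
grip_force: 0.0
[[230, 390, 10, 7, 61]]
t: 8.92
tool_pos: [0.5003, -0.0798, 0.0314]
tool_rot: [2.316, 2.121, -0.001]
contact_force: [-2.8, -2.6, 3.7]
opening: 0.0292
grip_force: 60.3
```

```bash
python3 -m handwheel '[{"tx":0,"ty":0,"tz":-3,"roll":0},{"tx":0,"ty":0,"tz":-5,"roll":0},{"tx":0,"ty":0,"tz":-8,"roll":0},{"tx":0,"ty":0,"tz":-10,"roll":0},{"tx":0,"ty":0,"tz":-10,"roll":0},{"tx":0,"ty":0,"tz":0,"roll":0},{"tx":0,"ty":0,"tz":0,"roll":0}]'
python3 -m handwheel '[{"tx":0,"ty":0,"tz":-10,"roll":0},{"tx":0,"ty":0,"tz":-15,"roll":0},{"tx":0,"ty":0,"tz":-20,"roll":0},{"tx":0,"ty":0,"tz":-20,"roll":0},{"tx":0,"ty":0,"tz":-20,"roll":0},{"tx":0,"ty":0,"tz":-15,"roll":0},{"tx":0,"ty":0,"tz":-10,"roll":0},{"tx":0,"ty":0,"tz":0,"roll":0},{"tx":0,"ty":0,"tz":0,"roll":0},{"tx":0,"ty":0,"tz":0,"roll":0},{"tx":0,"ty":0,"tz":0,"roll":0},{"tx":0,"ty":0,"tz":0,"roll":0}]'
python3 - <<'E'
from h import *
a,*_=shot("wrist","w8"); b,*_=shot("scene","s8"); c,*_=shot("side","d8")
r=lambda x:cv2.resize(x[:,:,::-1],(400,300),interpolation=cv2.INTER_CUBIC)
cv2.imwrite("pics/v8.png",np.vstack([np.hstack([r(a),r(b[170:290,205:365])]),np.hstack([r(c[150:300,170:370]),r(b)])]))
o=ctrl.get_obs(); print(o["tool_pos"],o["wrist_torque"].round(3),o["contact_force"].round(2))
E
```

```text
t: 9.5
tool_pos: [0.5012, -0.0793, 0.0685]
tool_rot: [2.315, 2.12, 0.002]
contact_force: [-0.7, 0.8, -2.7]
opening: 0.0292
grip_force: 59.7
t: 10.5
tool_pos: [0.4994, -0.0788, 0.1755]
tool_rot: [-2.315, -2.12, 0.002]
contact_force: [1.0, 0.7, -2.6]
opening: 0.029
grip_force: 59.7
[ 0.49984023 -0.07894719  0.17626016] [-0.033 -0.006  0.037] [-0.61  0.53 -2.56]
```

View pics/v8.png

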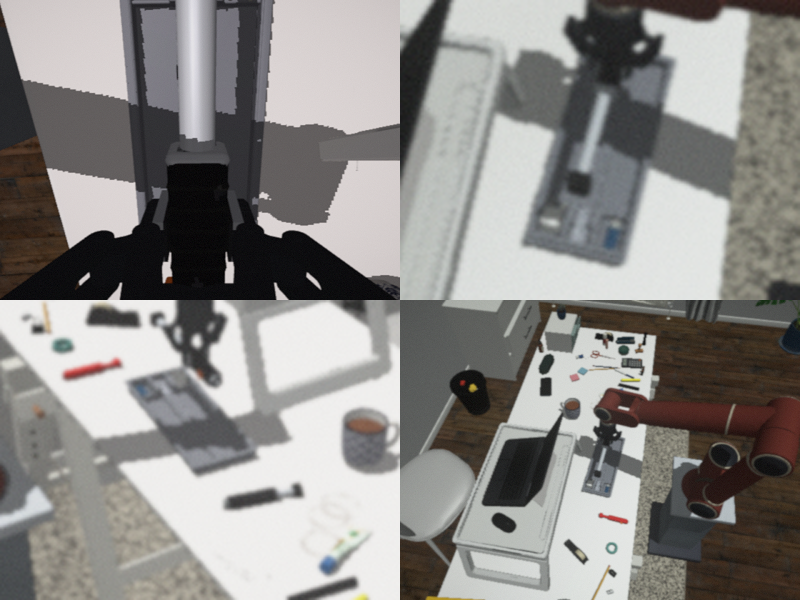

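The monopod hangs in the gripper, out of the tray. Its long bright leg ends in the foot at scene (277,242), and the charger and stick are still in place. I'll check level and length from the depth.

Run:
```python
from h import *
z=np.load("s8.npz"); d,K,E,im=z["d"],z["K"],z["E"],z["im"]
v,u=np.mgrid[0:420,0:560]; P=np.stack([(u-K[0,2])*d/K[0,0],(v-K[1,2])*d/K[1,1],d],-1)@E[:3,:3].T+E[:3,3]
o=ctrl.get_obs(); M=R.from_rotvec(o["tool_rot"]).as_matrix(); Q=(P-o["tool_pos"])@M*1000
m=(d>0)&(Q[...,0]>40)&(Q[...,0]<230)&(abs(Q[...,1])<25)&(P[...,2]>.1)&(P[...,2]<.25)
q=Q[m]; b=im.max(-1)[m]
for lo in range(40,230,12):
    s=(q[:,0]>=lo)&(q[:,0]<lo+12)
    if s.any(): print(lo,s.sum(),"y",np.median(q[s,1]).round(1),"top z",-np.percentile(q[s,2],20).round(1),"bright",np.median(b[s]))
print("max x",q[:,0].max())
```

```text
40 35 y 2.0 top z 4.4 bright 95.0
52 16 y -0.7 top z 3.4 bright 168.5
64 16 y -1.0 top z 2.8 bright 169.5
76 16 y -1.7 top z 4.7 bright 175.5
88 19 y -0.4 top z 3.0 bright 170.0
100 17 y -0.8 top z 2.0 bright 168.0
112 19 y -0.7 top z 3.9 bright 172.0
124 17 y -2.1 top z 5.1 bright 177.0
136 20 y -1.0 top z 3.3 bright 176.0
148 17 y 0.2 top z 3.6 bright 176.0
160 15 y -0.9 top z 5.7 bright 151.0
172 24 y -1.7 top z 8.8 bright 58.0
184 64 y -1.3 top z 8.6 bright 51.0
196 1 y 5.0 top z 8.8 bright 47.0
max x 196.60497543221243
```

```bash
python3 -c "
from station import ctrl
o=ctrl.get_obs(); print(o['t'],abs(o['dq']).max(),o['opening'],o['grip_force']); print(ctrl.finish_job())"
```

```text
10.65 0.006702535477537616 0.029117969045002915 59.67902183532715
the job is handed in; nothing more can be done
None
```

The job is handed in: the monopod is extended to the second stop with the trigger sprung out, and held by the ribbed grip, level, at rest and about 15 cm above the desk after 10.7 s; the charger and memory stick stayed in the tray, and nothing else was touched.

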